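# Rotate the specimen carriers at the viewing stage

### The job

Three specimen carriers must each move on one place: the egg carrier from the steel cold plate to the white viewing stage, threaded over both pins until its plate lies flat on the stage; the square resin block's carrier from the stage to the rimmed tray; the black slide box's carrier from the tray to the cold plate. Each place takes one carrier, so park one on the free cork mat on the way; finally every carrier lies flat, in the middle of its place and lengthways along it, and the mat is empty again. Keep the carriers upright and leave the jar, the adapter and the lens cap alone.

Things in the scene. Friction and masses are not known exactly. Their poses are not given: they have to be found in the camera images.
- egg_carrier: Egg carrier. Foot: aluminium plate 100 (x) x 56 (y) x 5 mm, two 11 mm through holes at x = +-38, y = 0. Origin: centre of its underside, z up; a half turn about z is the same. 0.11-0.23 kg. Fixed on its middle: grey round cup, 40 mm diameter, from 5 to 39 mm above the underside, with a brown egg (34 mm wide) up to 62 mm. Grip the cup along y. Starts on the cold plate.
- block_carrier: Resin block carrier. Foot: aluminium plate 100 (x) x 56 (y) x 5 mm, two 11 mm through holes at x = +-38, y = 0. Origin: centre of its underside, z up; a half turn about z is the same. 0.11-0.23 kg. Fixed on its middle: amber block 36 x 36 mm, sides parallel to the plate's, from 5 to 39 mm above the underside. Grip it along y. Starts on the stage over the pins.
- slide_carrier: Slide box carrier. Foot: aluminium plate 100 (x) x 56 (y) x 5 mm, two 11 mm through holes at x = +-38, y = 0. Origin: centre of its underside, z up; a half turn about z is the same. 0.11-0.23 kg. Fixed on its middle: black box 60 (x) x 24 (y) mm, from 5 to 39 mm above the underside, edges of 5 glass slides on top. Grip it along y. Starts in the tray.
- stage: Viewing stage: fixed white block 150 (x) x 110 (y) x 40 mm, round window in its top, black knob on one long side. Two steel pins, 6 mm diameter, stand on the top at x = +-38, y = 0, 15 mm tall (tips at 55 mm), the last 4 mm tapered. Origin: centre of its underside, on the table. A seated carrier's origin is 40 mm above it, x axes parallel, either way round.
- cold_plate: Cold plate: fixed plain steel slab 130 (x) x 86 (y) x 20 mm, no rim. Origin: centre of its underside, on the table; top surface 20 mm above; x along its length.
- tray: Tray: fixed shallow grey plastic open tray, outside 135 (x) x 90 (y) mm, rim 12 mm high, walls 4 mm, floor about 4 mm thick (inside 127 x 82 mm). Origin: centre of its underside, on the table; x along its length.
- mat: Cork mat, the free spot: fixed, 130 (x) x 90 (y) x 4 mm. Origin: centre of its underside, on the table; x along its length. Empty at the start.
- jar: Bystander: small closed glass specimen jar with white lid, 56 mm diameter, 75 mm tall, loose; origin: centre of its underside.
- adapter: Bystander: black power adapter with white top, 55 (x) x 90 (y) x 35 mm, loose; origin: centre of its underside.
- lens_cap: Bystander: round black lens cap, 52 mm diameter, 14 mm tall, loose; origin: centre of its underside.
Things that resemble listed ones, but are neither listed nor needed, are in the scene too. Leave any blue or purple look-alike of the egg_carrier alone.

How it is judged:
On the way:
1. one carrier is parked on the cork mat and let go (((horizontal distance between egg_carrier and mat below 0.035 m and height (world z) of egg_carrier below 0.008 m and angle between egg_carrier's own z axis and vertical below 0.06 rad and contact force between the fingers and egg_carrier below 0.05 N and linear speed of egg_carrier below 0.02 m/s and angular speed of egg_carrier below 0.2 rad/s) or (horizontal distance between block_carrier and mat below 0.035 m and height (world z) of block_carrier below 0.008 m and angle between block_carrier's own z axis and vertical below 0.06 rad and contact force between the fingers and block_carrier below 0.05 N and linear speed of block_carrier below 0.02 m/s and angular speed of block_carrier below 0.2 rad/s) or (horizontal distance between slide_carrier and mat below 0.035 m and height (world z) of slide_carrier below 0.008 m and angle between slide_carrier's own z axis and vertical below 0.06 rad and contact force between the fingers and slide_carrier below 0.05 N and linear speed of slide_carrier below 0.02 m/s and angular speed of slide_carrier below 0.2 rad/s))), for 0.2 s.
At the end, for the whole second after the job is handed in: Egg carrier flat on the stage over both pins (centre within 6 mm, 0.1 rad); block carrier flat in the tray, slide carrier flat on the cold plate (centres within 15 mm, lengthways within 0.3 rad); heights within 4 mm; all released and at rest (horizontal distance between egg_carrier and stage below 0.006 m and z of egg_carrier in the frame of stage between 0.036 and 0.044 m and angle between the x axis of egg_carrier and the x axis of stage, either way round below 0.1 rad and angle between each of egg_carrier, block_carrier, slide_carrier's own z axis and vertical below 0.06 rad and linear speed of each of egg_carrier, block_carrier, slide_carrier below 0.02 m/s and angular speed of each of egg_carrier, block_carrier, slide_carrier below 0.2 rad/s and horizontal distance between block_carrier and tray below 0.015 m and z of block_carrier in the frame of tray between 0 and 0.008 m and angle between the x axis of block_carrier and the x axis of tray, either way round below 0.3 rad and horizontal distance between slide_carrier and cold_plate below 0.015 m and z of slide_carrier in the frame of cold_plate between 0.016 and 0.024 m and angle between the x axis of slide_carrier and the x axis of cold_plate, either way round below 0.3 rad); the robot touches nothing.
It fails at once if a carrier is tipped by more than about 35 degrees (angle between any of egg_carrier, block_carrier, slide_carrier's own z axis and vertical above 0.6 rad).
It fails at once if the jar, adapter or lens cap is pushed more than 20 mm (distance of any of jar, adapter, lens_cap from where it was at the start of the episode above 0.02 m).
It also fails if it takes over 128 s, if anything falls off the work surface, if the arm or the gripper's body presses on something with over 40 N, if the wrist force passes 120 N, or if a joint passes its speed limit or range.

### The arm

A 6-joint arm with a two-finger parallel gripper is mounted at the origin on the work surface. World frame = base frame: x ahead of the robot, y to its left, z up, the work surface at z = 0. Lengths are in m, angles in rad, forces in N, time in s.
With the tool pointing down it reaches from about 0.375 to 0.975 m from the base axis. Payload 3.8 kg.
Tool frame: the origin (TCP) lies on the centre line of the jaws, within the pads' length; the fingertips stand 14 mm ahead of it and the grasp point (between the pads) lies 5 mm behind it; z points along the fingers, y is the line along which they close (so a half turn about z gives the same grasp; the last joint's range is limited). The gripper opens to 85 mm and grips with 20 to 120 N. Pads are 22 mm wide; open, the fingers measure 114 mm over their backs; the gripper's body (76 mm by 85 mm) begins 54 mm behind the grasp point. The pads swing forward as they close: fully open they stand 13 mm farther back than shut.
Start: joints at [-0.037, 0.264, 1.604, -0, 1.274, -0.037], TCP at [0.675, -0, 0.245] pointing down, gripper open.
Joint ranges: [-2.63, 2.63], [-0.94, 2.18], [0.31, 2.57], [-1.31, 4.45], [0, 2.66], [-2.55, 2.55]. Speed limits (rad/s): [2.57, 2.57, 3.14, 3.14, 3.14, 3.14].

### API

Orientations are given as a rotation vector (axis times angle).
In Python, from workcell import bot, eyes, spot_in gives the robot as it stands.
- The arm moves only by the tool carry_out, never from a script. Its argument "series" is text: rows parted by semicolons, each of 4 numbers parted by spaces: the shift along the world's x, y, z in m, then the turn about the world's z in degrees. In form: tx ty tz roll; .... A call has 1 to 20 rows; each row shifts and turns the commanded pose from where the row before left it; what a row does not reach is not made up. A row lasts 1/8 s, in which the tool goes at most 62.5 mm and 10.7 degrees, less where a joint would pass 70% of its speed; a pose out of reach is approached as far as the arm can. A call is refused whole if a number of a shift passes 0.0625 or a number of a turn 10.7, either way. A call with a gripper value outside its range is refused whole. "jaw" is the gripper command: -1 is shut, 1 is fully open, values between are in proportion, set as the call begins (left out, the last holds). The fingers move at their own pace and stop on an object; "grip_force" is the grip in N (left out, the last holds). Time passes only in rows, so rows that do not move let the fingers close. It gives the time, the measured TCP pose, the force, the opening and the grip force at its end, in the units of the state.
- bot.read_state(): the state, without advancing time (a new reading comes with each control period).
- eyes.read_camera(name): name is "scene" or "side" or "wrist"; returns (picture, depth): 400x640x3 uint8, blue, green, red; 400x640 float32, m along the optical axis (not along the pixel's ray), 0 where there is no reading.
- eyes.get_calibration(name): a dict with "K" (3x3 intrinsics, pixels), "distortion" ([k1, k2, p1, p2, k3] as OpenCV has them; the pictures are not rectified), "position" and "rotation" of the camera in the world; the wrist camera has in their place "T_tool_cam" (4x4, takes a point from camera to tool coordinates, whose origin is the TCP and whose axes are the flange's). Camera axes: x right, y down, z forward; pixel columns grow to the right and rows downward; lengths in m; the calibration is good to about 2 mm. A picture is of the moment at which its call begins: read the wrist's pose just before it. get_calibration takes no time and is no camera call.
- bot.finish_job(): hands the job in; it is judged then, once.
Trained networks look in the newest picture that a camera, given by its name, has taken for a name from the list of things; names that differ only in an ending like _2 or _b are one class to them, and where a whole thing is asked for, a point or a joint stands for the part that bears it (a point fixed in the world has none). Each returns a list of dicts, best first, with "score" (0 to 1); they miss things now and then, are a little off and sometimes report something else, mostly with a low value. They report only what shows in the picture. A call takes as long as a camera call. They do not tell look-alikes from the thing itself.
- spot_in(camera, target): "rect" ([centre column, centre row, width, height] in pixels, round what is visible of it).
The state is a dict: "time": time; "q": joint angles; "joint_vel": joint speeds; "joint_torque": joint torques, N m; "tool_pos": TCP position; "tcp_rot": TCP orientation; "wrist_force": force on the tool from outside, world axes, zero at the start; "torque": the same for the moment, N m; "width": opening from 0.0 (shut) to 1.0 (fully open); "grip_force": force on a finger pad.
Only numpy, scipy, OpenCV 4.12 (cv2) and the standard library are available. Lean on these libraries where they do the work, as an engineer would, in place of code of your own. Each camera call takes 0.05 s, during which the arm holds its last target. There are 200 camera calls.

## Working session

There is one attempt and no reset: what is moved stays moved. The work goes in short steps, Python scripts to look and compute and a tool call to move; the robot and the scene stay as the last step left them, time stands still between calls to the robot, and variables do not carry over. Pictures are saved under pics/ and viewed, at most 14 in all, crops included, and the job is handed in when it is done.

Besides the shell and the picture viewer there is one more tool, called after "Request:" as name(argument=value, ...) on one line, values as JSON. carry_out: Moves the arm, as the interface text tells. Its arguments: {"type":"object","properties":{"series":{"type":"string"},"jaw":{"type":"number"},"grip_force":{"type":"number"}},"required":["series"]}

```bash
mkdir -p pics; cat > h.py <<'E'
import numpy as np, cv2
from workcell import bot, eyes, spot_in
from scipy.spatial.transform import Rotation as R
def cam(name):
    s=bot.read_state(); p,d=eyes.read_camera(name); c=eyes.get_calibration(name)
    if name=="wrist":
        T=np.eye(4); T[:3,:3]=R.from_rotvec(s["tcp_rot"]).as_matrix(); T[:3,3]=s["tool_pos"]
        T=T@np.array(c["T_tool_cam"])
    else:
        T=np.eye(4); r=np.array(c["rotation"]); T[:3,:3]=r if r.shape==(3,3) else R.from_rotvec(r).as_matrix(); T[:3,3]=c["position"]
    return p,d,c,T
def pts(px,z,c,T):
    "pixels (n,2), z: depth along axis -> world"
    px=np.asarray(px,float).reshape(-1,1,2)
    n=cv2.undistortPoints(px,np.array(c["K"]),np.array(c["distortion"]))[:,0]
    P=np.c_[n,np.ones(len(n))]*np.asarray(z).reshape(-1,1)
    return P@T[:3,:3].T+T[:3,3]
def onplane(px,h,c,T):
    "pixels -> world at height h"
    a=pts(px,np.ones(len(px)),c,T)-T[:3,3]
    return T[:3,3]+a*((h-T[2,3])/a[:,2:3])
def cloud(d,c,T):
    v,u=np.mgrid[0:d.shape[0],0:d.shape[1]]
    return pts(np.c_[u.ravel(),v.ravel()],d.ravel(),c,T).reshape(d.shape+(3,))
def topdown(p,d,c,T,x0,x1,y0,y1,res=0.001):
    pass
E
python3 - <<'E'
from h import *
print(bot.read_state())
for n in ["scene","side"]:
    p,d,c,T=cam(n); cv2.imwrite(f"pics/{n}0.png",p); np.savez(f"{n}0.npz",p=p,d=d,T=T)
    print(n,T.round(3).tolist(),c["K"])
    W=cloud(d,c,T)
    for t in ["egg_carrier","block_carrier","slide_carrier","stage","cold_plate","tray","mat","jar","adapter","lens_cap"]:
        for r in spot_in(n,t)[:3]:
            u,v=np.clip(np.round(r["rect"][:2]).astype(int),0,[639,399]); print(t,round(r["score"],2),np.round(r["rect"]),W[v,u].round(3))
E
```

```text
{'time': 0.0, 'q': array([-3.68905610e-02,  2.64791164e-01,  1.60537235e+00, -3.18136787e-05,
        1.27365527e+00, -3.68890117e-02]), 'joint_vel': array([ 0.00010584,  0.00068784, -0.00127083, -0.0009203 ,  0.00107214,
        0.00165682]), 'joint_torque': array([ 6.10465631e-04, -5.15121067e+01, -3.67308676e+01, -4.07824507e-05,
        1.31324201e-02,  1.46811578e-05]), 'tool_pos': array([6.74315422e-01, 1.96301132e-05, 2.43937237e-01]), 'tcp_rot': array([-2.22029343, -2.22031075,  0.00241349]), 'wrist_force': array([0.31688176, 0.96496776, 0.20678823]), 'torque': array([-7.34570994e-05, -9.61470416e-03, -2.81773591e-02]), 'grip_force': 0.0, 'width': 0.9974750467931872}
scene [[0.023, 0.754, -0.657, 1.224], [1.0, -0.01, 0.024, -0.012], [0.012, -0.657, -0.754, 0.801], [0.0, 0.0, 0.0, 1.0]] [[406.24912627   0.         324.40131824]
 [  0.         406.24912627 203.56080313]
 [  0.           0.           1.        ]]
egg_carrier 0.85 [279. 189.  38.  30.] [ 0.501 -0.104  0.032]
egg_carrier 0.8 [269. 286.  44.  28.] [ 0.791 -0.111  0.04 ]
block_carrier 0.81 [347. 179.  34.  21.] [0.4
[... 947 characters left out ...]

egg_carrier 0.93 [299. 254.  36.  39.] [ 0.478 -0.129  0.026]
egg_carrier 0.89 [350. 236.  27.  37.] [ 0.626 -0.135  0.039]
egg_carrier 0.8 [391. 224.  33.  28.] [ 0.759 -0.134  0.025]
block_carrier 0.78 [275. 198.  34.  30.] [0.474 0.047 0.068]
slide_carrier 0.63 [307. 318.  40.  43.] [ 0.428 -0.309  0.041]
stage 0.7 [274. 204.  59.  56.] [0.469 0.044 0.047]
cold_plate 0.83 [346. 238.  36.  47.] [ 0.618 -0.13   0.026]
cold_plate 0.65 [352. 236.  27.  33.] [ 0.631 -0.137  0.039]
mat 0.73 [300. 166.  41.  28.] [0.609 0.198 0.007]
jar 0.87 [412. 293.  28.  33.] [ 0.676 -0.359  0.076]
adapter 0.63 [227. 153.  22.  25.] [0.399 0.32  0.032]
lens_cap 0.46 [350. 180.  13.  12.] [0.731 0.073 0.014]
```

```bash
python3 - <<'E'
import cv2
p=cv2.imread("pics/scene0.png"); cv2.imwrite("pics/scene0c.png",cv2.resize(p[120:340,130:480],(800,503),interpolation=cv2.INTER_CUBIC))
p=cv2.imread("pics/side0.png"); cv2.imwrite("pics/side0c.png",cv2.resize(p[120:380,180:480],(692,600),interpolation=cv2.INTER_CUBIC))
E
```

```text
(no output)
```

View pics/scene0c.png

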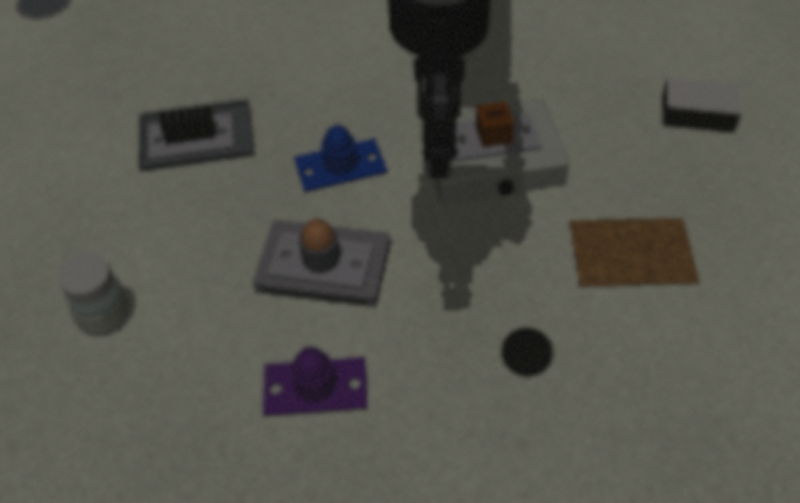

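View pics/side0c.png

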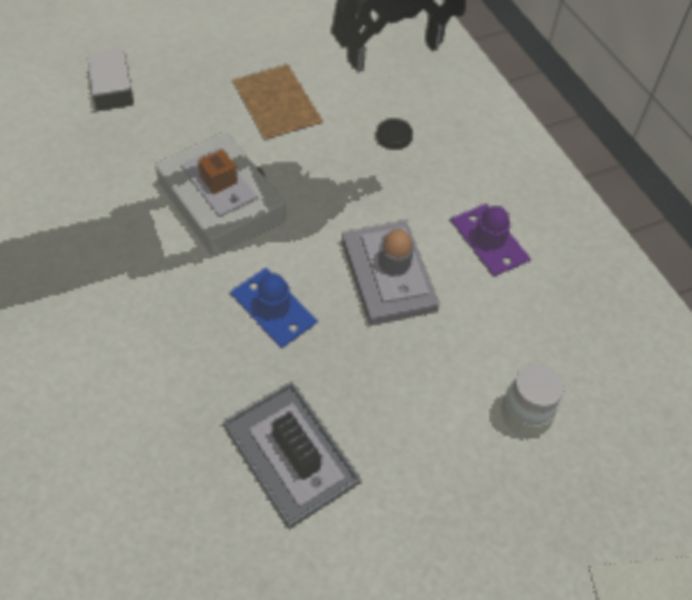

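The brown egg on the steel slab is the egg carrier: scene px (270,227), side px (352,228). The blue one (279,189) and the purple one (269,286) are look-alikes lying on the table. The block sits on the stage at (346,174), the slide box in the tray at (212,174) and the mat at (408,230).

```bash
python3 - <<'E'
from h import *
def go(n,q,h,s,o,l):
    c=eyes.get_calibration(n); T=np.load(f"{n}0.npz")["T"]
    P=onplane(np.array(q,float)/s+o,h,c,T)
    e=[(b-a,np.linalg.norm(b-a)) for a,b in zip(P,np.roll(P,-1,0))]
    print(l,P.mean(0).round(3),[(round(float(L),3),round(float(np.degrees(np.arctan2(v[1],v[0]))),1)) for v,L in e])
S=(800/350,[130,120]); D=(692/300,[180,120])
go("scene",[(272,221),(390,233),(377,297),(256,287)],.02,*S,"cold")
go("scene",[(138,107),(249,99),(254,155),(139,168)],.012,*S,"tray")
go("scene",[(570,220),(683,219),(698,284),(580,287)],.004,*S,"mat")
go("side",[(155,165),(225,135),(285,205),(210,243)],.04,*D,"stage")
go("side",[(342,233),(408,221),(437,305),(370,320)],.02,*D,"cold")
go("side",[(223,423),(292,384),(359,480),(290,525)],.012,*D,"tray")
go("side",[(233,81),(289,65),(321,120),(265,137)],.004,*D,"mat")
c=eyes.get_calibration("wrist"); print(np.round(c["T_tool_cam"],3).tolist(),np.round(c["K"],1).tolist())
E
```

```text
cold [ 0.635 -0.116  0.02 ] [(0.13, 81.9), (0.084, -8.2), (0.125, -96.3), (0.088, 174.8)]
tray [ 0.437 -0.284  0.012] [(0.137, 95.0), (0.097, 10.1), (0.133, -81.9), (0.104, -168.2)]
mat [0.619 0.216 0.004] [(0.128, 89.8), (0.089, -0.6), (0.126, -89.4), (0.091, -179.7)]
stage [0.476 0.062 0.04 ] [(0.103, 9.2), (0.145, -78.1), (0.108, -169.0), (0.148, 100.0)]
cold [ 0.63  -0.123  0.02 ] [(0.086, -9.4), (0.127, -101.2), (0.083, 172.2), (0.129, 80.5)]
tray [ 0.433 -0.29   0.012] [(0.088, 9.8), (0.13, -79.7), (0.085, -169.3), (0.131, 101.4)]
mat [0.615 0.212 0.004] [(0.089, 0.9), (0.123, -90.3), (0.085, -179.3), (0.123, 91.6)]
[[0.0, -0.951, -0.308, 0.079], [1.0, 0.0, 0.001, 0.001], [-0.0, -0.308, 0.951, -0.128], [0.0, 0.0, 0.0, 1.0]] [[338.8, 0.0, 319.1], [0.0, 338.8, 201.1], [0.0, 0.0, 1.0]]
```

Request:
carry_out(series="-0.049 0.016 -0.01 2.6; -0.049 0.016 -0.01 2.6; -0.049 0.016 -0.01 2.6; -0.049 0.016 -0.01 2.6; 0 0 0 0; 0 0 0 0", jaw=1, grip_force=40)

```text
time: 1.85
tool_pos: [0.4799, 0.0641, 0.2061]
tcp_rot: [2.01, 2.412, 0.002]
wrist_force: [0.2, 0.6, 0.4]
width: 0.999
grip_force: 0.0
```

```bash
cat >> h.py <<'E'
def birdseye(p,d,c,T,h,x,y,a,half=(0.1,0.08),res=0.0004):
    "rectified view of plane z=h centred at x,y; column axis along direction a(deg) , row axis = a-90 deg"
    nx,ny=int(2*half[0]/res),int(2*half[1]/res)
    v,u=np.mgrid[0:ny,0:nx]; lx=(u-nx/2)*res; ly=(v-ny/2)*res
    ca,sa=np.cos(np.radians(a)),np.sin(np.radians(a))
    P=np.stack([x+lx*ca+ly*sa, y+lx*sa-ly*ca, np.full(lx.shape,h)],-1).reshape(-1,3)
    rv,_=cv2.Rodrigues(T[:3,:3].T); tv=-T[:3,:3].T@T[:3,3]
    q,_=cv2.projectPoints(P,rv,tv,np.array(c["K"]),np.array(c["distortion"]))
    m=q.reshape(ny,nx,2).astype(np.float32)
    return cv2.remap(p,m[...,0],m[...,1],cv2.INTER_LINEAR)
E
python3 - <<'E'
from h import *
s=bot.read_state(); print(s["time"],s["tool_pos"],s["tcp_rot"])
p,d,c,T=cam("wrist"); np.savez("w1.npz",p=p,d=d,T=T); cv2.imwrite("pics/w1.png",p)
for t in ["block_carrier","stage"]: print(t,[(round(r["score"],2),np.round(r["rect"])) for r in spot_in("wrist",t)[:2]])
W=cloud(d,c,T)
for lo,hi,l in [(.037,.043,"top"),(.043,.049,"plate"),(.072,.085,"block")]:
    m=(W[...,2]>lo)&(W[...,2]<hi)&(d>0); X=W[m]; print(l,m.sum(),X.mean(0).round(4))
    r=cv2.minAreaRect((X[:,:2]*1000).astype(np.float32)); print(r)
cv2.imwrite("pics/b1.png",birdseye(p,d,c,T,.045,.478,.063,100))
E
```

```text
1.85 [0.47986012 0.06405522 0.20609497] [2.00963314e+00 2.41240488e+00 2.30792380e-03]
block_carrier [(0.82, array([318., 179.,  68., 112.]))]
stage [(0.89, array([320., 173., 133., 166.])), (0.2, array([239., 388.,  19.,   7.]))]
top 13044 [0.4802 0.0728 0.0397]
((525.415771484375, 3.76226806640625), (170.9075164794922, 302.6902160644531), 13.68572998046875)
plate 4765 [0.482  0.0652 0.0449]
((539.9650268554688, -5.4742431640625), (165.4570770263672, 263.1339111328125), 6.539798259735107)
block 2047 [0.4798 0.0696 0.0787]
((479.90081787109375, 68.83943176269531), (35.83329391479492, 36.05400085449219), 9.942183494567871)
```

View pics/w1.png

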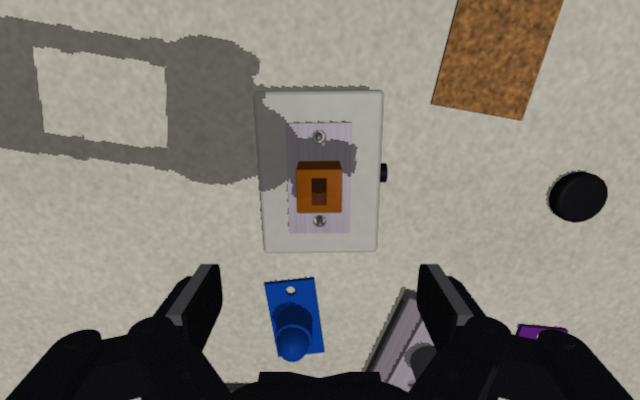

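The wrist picture shows the block on the stage at px (319,187) with its two pins at (319,136) and (319,220). The block's top measures 36 x 36 mm at z 0.079, centre (0.480,0.069), yaw 9.9°, which agrees with the given size. Grasping it.

Request:
carry_out(series="0 0.0025 -0.045 -0.4; 0 0.0025 -0.045 0; 0 0 -0.035 0; 0 0 -0.017 0; 0 0 0 0; 0 0 0 0")

```text
time: 2.75
tool_pos: [0.4808, 0.069, 0.0648]
tcp_rot: [2.018, 2.405, 0.003]
wrist_force: [-0.5, 0.5, -0.3]
width: 0.996
grip_force: 0.0
```

Request:
carry_out(series="0 0 0 0; 0 0 0 0; 0 0 0 0; 0 0 0 0; 0 0 0 0; 0 0 0 0; 0 0 0 0; 0 0 0 0", jaw=-1, grip_force=50)

```text
time: 3.75
tool_pos: [0.4797, 0.0691, 0.0641]
tcp_rot: [2.019, 2.406, 0.002]
wrist_force: [-0.0, -0.2, 6.1]
width: 0.411
grip_force: 52.5
```

```bash
cat >> h.py <<'E'
def blob(W,d,lo,hi,near,minarea=100):
    "minAreaRect (mm) of the connected height band closest to near -> centre, size(long,short), long-axis deg"
    m=((W[...,2]>lo)&(W[...,2]<hi)&(d>0)).astype(np.uint8)
    n,L,st,_=cv2.connectedComponentsWithStats(m)
    best=min((i for i in range(1,n) if st[i,4]>minarea),key=lambda i:np.linalg.norm(W[L==i][:,:2].mean(0)-near))
    X=W[L==best]; (x,y),(w,h),a=cv2.minAreaRect((X[:,:2]*1000).astype(np.float32))
    if w<h: w,h,a=h,w,a+90
    return np.round([x,y],1),np.round([w,h],1),round(a%180,2),round(X[:,2].mean(),4)
E
python3 - <<'E'
from h import *
z=np.load("w1.npz"); c=eyes.get_calibration("wrist"); d=z["d"]; W=cloud(d,c,z["T"])
print("stage",blob(W,d,.03,.1,(.48,.069))); print("stage top",blob(W,d,.036,.0425,(.48,.069)));print("plate",blob(W,d,.0425,.07,(.48,.069)));
print(bot.read_state())
E
```

```text
stage (array([480.3,  69.3]), array([149.9, 110.1]), 101.11, np.float64(0.0452))
stage top (array([480.3,  69.3]), array([149.8, 109.9]), 101.09, np.float64(0.0397))
plate (array([480.1,  68.1]), array([100.5,  56.1]), 100.82, np.float64(0.0456))
{'time': 3.75, 'q': array([ 9.16431952e-02,  9.68681852e-02,  2.16872630e+00, -1.27389858e-05,
        8.74571813e-01, -8.29411002e-02]), 'joint_vel': array([ 0.00168371, -0.00030593, -0.00073878,  0.00143914,  0.00046129,
       -0.00095311]), 'joint_torque': array([-6.23911154e-02, -3.22436857e+01, -2.73718035e+01, -1.71510601e-03,
       -2.13958332e-01,  1.79445423e-02]), 'tool_pos': array([0.4797342 , 0.06908952, 0.06412615]), 'tcp_rot': array([2.01865502e+00, 2.40588481e+00, 1.57983735e-03]), 'wrist_force': array([-6.00891838e-03, -2.20263775e-01,  6.07187102e+00]), 'torque': array([0.00145065, 0.11565752, 0.0404577 ]), 'grip_force': 52.48603105545044, 'width': 0.41097386214211973}
```

Request:
carry_out(series="0 0 0.02 0; 0 0 0.04 0; 0 0 0.04 0; 0.023 0.0245 0.01 -2; 0.023 0.0245 0 -2; 0.023 0.0245 0 -2; 0.023 0.0245 0 -2; 0.023 0.0245 0 -2; 0.023 0.0255 0 0; 0 0 -0.04 0; 0 0 -0.04 0; 0 0 -0.03 0; 0 0 -0.015 0; 0 0 0 0; 0 0 -0.01 0; 0 0 -0.005 0; 0 0 -0.004 0; 0 0 0 0; 0 0 0 0")

```text
time: 6.12
tool_pos: [0.6172, 0.2171, 0.0296]
tcp_rot: [2.221, 2.221, 0.001]
wrist_force: [0.9, -0.5, -1.3]
width: 0.418
grip_force: 51.6
```

Request:
carry_out(series="0 0 -0.0015 0; 0 0 0 0; 0 0 0 0")

```text
time: 6.5
tool_pos: [0.6174, 0.2171, 0.0282]
tcp_rot: [2.221, 2.221, 0.001]
wrist_force: [0.2, -0.2, 1.2]
width: 0.414
grip_force: 51.7
```

Request:
carry_out(series="0 0 0 0; 0 0 0 0; 0 0 0 0; 0 0 0 0; 0 0 0.01 0; 0 0 0.03 0; 0 0 0.05 0; 0 0 0.05 0; 0 0 0.05 0; 0 0 0 0; 0 0 0 0", jaw=1)

```text
time: 7.88
tool_pos: [0.6168, 0.217, 0.2183]
tcp_rot: [2.221, 2.221, 0.001]
wrist_force: [-0.0, -0.2, -0.2]
width: 1.002
grip_force: 0.0
```

```bash
python3 - <<'E'
from h import *
s=bot.read_state(); print(s["time"],s["tool_pos"])
p,d,c,T=cam("wrist"); np.savez("w2.npz",p=p,d=d,T=T); cv2.imwrite("pics/w2.png",p); W=cloud(d,c,T); n=(.617,.217)
print("plate",blob(W,d,.0065,.02,n)); print("block",blob(W,d,.035,.05,n)); 
E
```

```text
7.875 [0.61684842 0.21695628 0.21828862]
plate (array([618.6, 216.3]), array([100.1,  56. ]), 90.55, np.float64(0.009))
block (array([618.6, 216.6]), array([36. , 35.9]), 90.03, np.float64(0.0427))
```

Request:
carry_out(series="-0.0274 -0.0296 -0.0024 2.2; -0.0274 -0.0296 -0.0024 2.2; -0.0274 -0.0296 -0.0024 2.2; -0.0274 -0.0296 -0.0024 2.2; -0.0274 -0.0296 -0.0024 2.2; 0 0 0 0; 0 0 0 0; 0 0 0 0")

```text
time: 8.93
tool_pos: [0.4805, 0.0696, 0.2054]
tcp_rot: [-1.997, -2.424, 0.0]
wrist_force: [0.0, -0.4, 0.1]
width: 1.002
grip_force: 0.0
```

```bash
python3 - <<'E'
from h import *
s=bot.read_state(); print(s["time"],s["tool_pos"],s["tcp_rot"])
p,d,c,T=cam("wrist"); np.savez("w3.npz",p=p,d=d,T=T); cv2.imwrite("pics/w3.png",p); W=cloud(d,c,T); n=(.48,.069)
print("stage",blob(W,d,.036,.0425,n))
m=(W[...,2]>.05)&(W[...,2]<.058)&(np.hypot(W[...,0]-.48,W[...,1]-.069)<.06); X=W[m]
for s in (1,-1):
    Y=X[(X[:,1]-.069)*s>0]; print(len(Y),Y.mean(0).round(4) if len(Y) else "")
cv2.imwrite("pics/b3.png",birdseye(p,d,c,T,.055,.4803,.0693,101.1,(.06,.04),.00015))
E
```

```text
8.925 [0.48054609 0.06958003 0.20544583] [-1.99749343e+00 -2.42421060e+00  2.44332552e-04]
stage (array([480.2,  69.9]), array([148.6, 109.9]), 101.05, np.float64(0.0398))
38 [0.473  0.1067 0.053 ]
34 [0.4874 0.0329 0.0527]
```

View pics/b3.png

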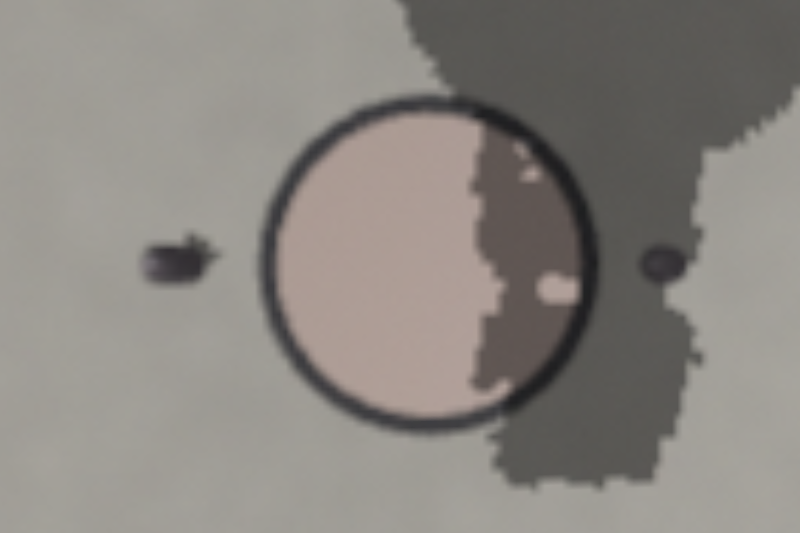

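The bird's-eye view shows both bare pins beside the window. Depth gives their centre as (0.4802,0.0698), axis at 101.0° and 75 mm apart, which agrees with the stage outline. Next, the egg.

Request:
carry_out(series="0.0305 -0.0374 -0.0039 -3.8; 0.0305 -0.0374 -0.0039 -3.8; 0.0305 -0.0374 -0.0039 -3.8; 0.0305 -0.0374 -0.0039 -3.8; 0.0305 -0.0374 -0.0039 -3.8; 0 0 0 0; 0 0 0 0; 0 0 0 0")

```text
time: 9.98
tool_pos: [0.632, -0.1167, 0.1862]
tcp_rot: [-2.369, -2.062, 0.0]
wrist_force: [-0.2, -0.0, 0.1]
width: 1.003
grip_force: 0.0
```

```bash
python3 - <<'E'
from h import *
s=bot.read_state(); M=R.from_rotvec(s["tcp_rot"]).as_matrix(); print(s["time"],s["tool_pos"],"toolx deg",np.degrees(np.arctan2(M[1,0],M[0,0])))
p,d,c,T=cam("wrist"); np.savez("w4.npz",p=p,d=d,T=T); cv2.imwrite("pics/w4.png",p); W=cloud(d,c,T); n=(.633,-.117)
print([(round(r["score"],2),np.round(r["rect"])) for r in spot_in("wrist","egg_carrier")[:3]])
print("cold",blob(W,d,.015,.1,n)); print("plate",blob(W,d,.0225,.1,n)); print("cup",blob(W,d,.032,.1,n))
cv2.imwrite("pics/b4.png",birdseye(p,d,c,T,.025,.633,-.117,82,(.09,.0675),.000225))
E
```

```text
9.975 [ 0.63203541 -0.1167316   0.18623087] toolx deg 82.08802894683222
[(0.86, array([166., 190., 108., 122.])), (0.68, array([329., 184.,  67., 107.]))]
cold (array([ 633. , -119.4]), array([129.9,  86.2]), 81.12, np.float64(0.0293))
plate (array([ 639.1, -120.3]), array([100.8,  56.2]), 79.87, np.float64(0.0387))
cup (array([ 639.2, -118.6]), array([39.2, 37.4]), 176.28, np.float64(0.0678))
```

View pics/b4.png

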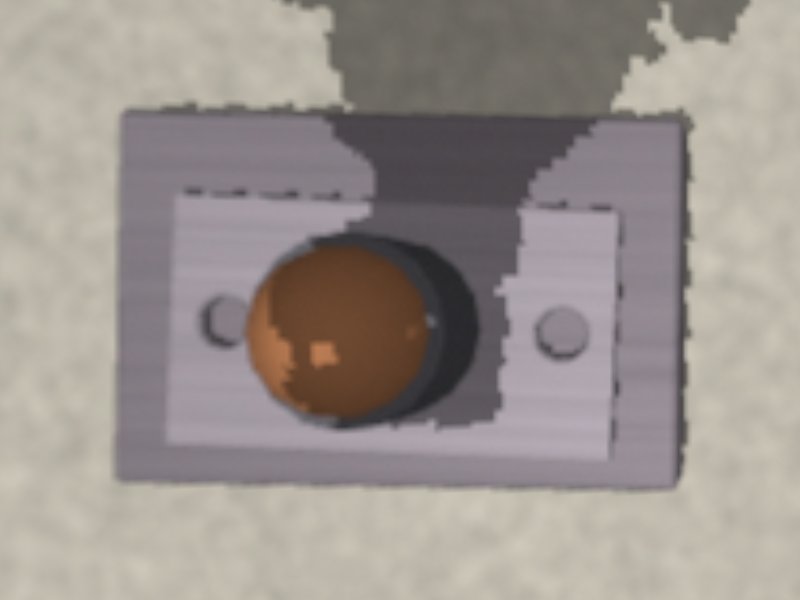

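The crop shows the brown egg's carrier on the steel slab, with holes at (225,321) and (563,332). Its plate centre is (0.639,-0.120) with the long axis at 80.0°, and this is the right one. Grasping.

Request:
carry_out(series="0.0035 -0.0016 -0.03 -1; 0.0035 -0.0016 -0.03 -1.1; 0 0 -0.035 0; 0 0 -0.03 0; 0 0 -0.014 0; 0 0 0 0; 0 0 0 0; 0 0 0 0")

```text
time: 11.08
tool_pos: [0.6408, -0.1215, 0.0491]
tcp_rot: [2.406, 2.016, 0.003]
wrist_force: [0.1, 0.2, -0.1]
width: 0.997
grip_force: 0.0
```

Request:
carry_out(series="0 0 0 0; 0 0 0 0; 0 0 0 0; 0 0 0 0; 0 0 0 0; 0 0 0 0; 0 0 0.01 0; 0 0 0.03 0; 0 0 0.05 0; 0 0 0.05 0; 0 0 0 0; 0 0 0 0; 0 0 0 0", jaw=-1, grip_force=60)

```text
time: 12.7
tool_pos: [0.6376, -0.1208, 0.1844]
tcp_rot: [-2.405, -2.015, 0.005]
wrist_force: [0.6, -0.5, -2.0]
width: 0.447
grip_force: 60.8
```

```bash
cat > held.py <<'E'
from h import *
import sys
s=bot.read_state(); M=R.from_rotvec(s["tcp_rot"]).as_matrix(); t=s["tool_pos"]; yaw=np.degrees(np.arctan2(M[1,0],M[0,0]))
print(s["time"],t.round(4),"yaw",round(yaw,2),"w",round(s["width"],3),s["wrist_force"].round(1))
p,d,c,T=cam("wrist"); np.savez(sys.argv[1]+".npz",p=p,d=d,T=T); cv2.imwrite(f"pics/{sys.argv[1]}.png",p); W=cloud(d,c,T)
# held plate in tool frame
V=(W-t)@M; m=(V[...,2]>.010)&(V[...,2]<.032)&(abs(V[...,0])<.07)&(abs(V[...,1])<.04)&(d>0)
X=V[m]; print(m.sum(),"z med",np.median(X[:,2]).round(4))
(x,y),(w,h),a=cv2.minAreaRect((X[:,:2]*1000).astype(np.float32)); print("rect tool frame mm",round(x,1),round(y,1),round(w,1),round(h,1),round(a,2))
cx,cy=t[:2]; zp=t[2]-np.median(X[:,2])
cv2.imwrite(f"pics/{sys.argv[1]}b.png",birdseye(p,d,c,T,zp,cx,cy,yaw,(.06,.045),.00015)); print("plane",zp)
E
python3 held.py w5
```

```text
12.7 [ 0.6376 -0.1208  0.1844] yaw 79.9 w 0.447 [ 0.6 -0.5 -2. ]
10547 z med 0.0231
rect tool frame mm 1.0 0.7 101.5 56.3 0.33
plane 0.16124055564395992
```

View pics/w5b.png

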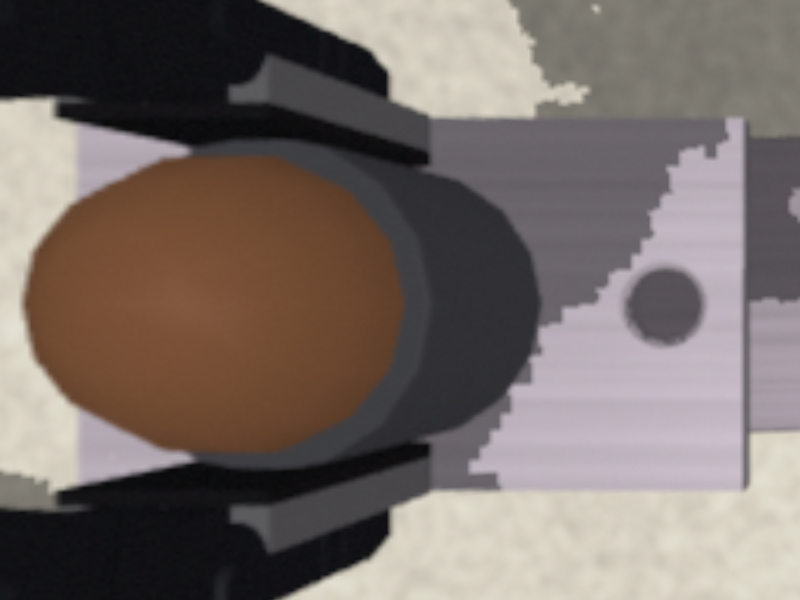

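The held view shows the plate centred at tool (+1.7,+0.6) mm with no yaw offset, and the near hole at (664,305). Carrying it over the pins.

Request:
carry_out(series="-0.0263 0.0315 0 3.5; -0.0263 0.0315 0 3.5; -0.0263 0.0315 0 3.5; -0.0263 0.0315 0 3.5; -0.0263 0.0315 0 3.5; -0.0263 0.0315 0 3.5; 0 0 -0.03 0; 0 0 -0.03 0; 0 0 -0.02 0; 0 0 0 0; 0 0 0 0; 0 0 0 0")

```text
time: 14.25
tool_pos: [0.4827, 0.0678, 0.1083]
tcp_rot: [2.0, 2.421, 0.002]
wrist_force: [0.5, -0.0, -2.6]
width: 0.45
grip_force: 60.9
```

```bash
python3 held.py w6
```

```text
14.25 [0.4827 0.0678 0.1083] yaw 100.9 w 0.45 [ 0.5 -0.  -2.6]
10551 z med 0.0231
rect tool frame mm 0.6 1.0 101.5 56.2 0.06
plane 0.0852826004504445
```

View pics/w6b.png

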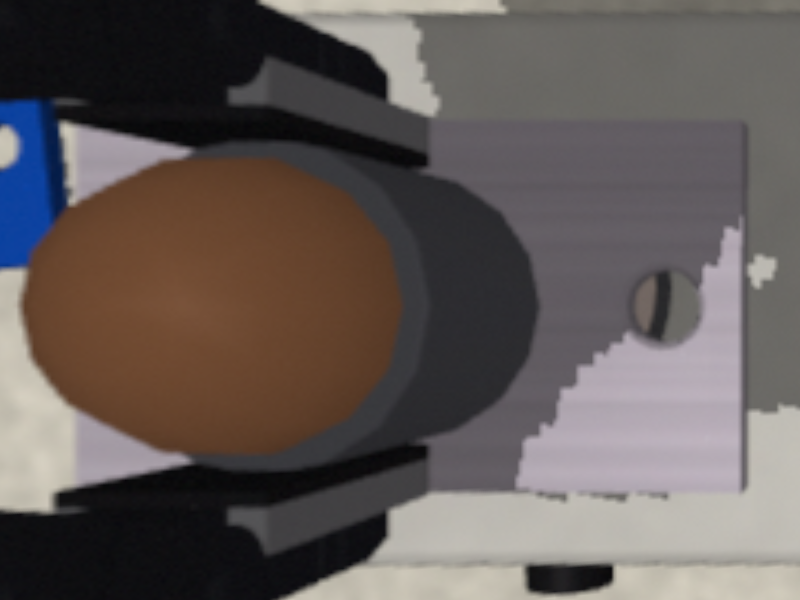

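```bash
cat > rel.py <<'E'
from h import *
import sys
s=bot.read_state(); M=R.from_rotvec(s["tcp_rot"]).as_matrix(); t=s["tool_pos"]
z=np.load(sys.argv[1]+".npz"); p,d,T=z["p"],z["d"],z["T"]; c=eyes.get_calibration("wrist"); W=cloud(d,c,T); V=(W-t)@M*1000
def edges(lo,hi,xr):
    m=(W[...,2]>lo)&(W[...,2]<hi)&(d>0)&(abs(V[...,0])<110)&(abs(V[...,1])<90); X=V[m]
    n=np.arange(*xr,2.); mx=[];mn=[]
    for a in n:
        y=X[(abs(X[:,0]-a)<1),1]
        if len(y)>5: mx.append((a,y.max())); mn.append((a,y.min()))
    o=[]
    for q in (mn,mx):
        q=np.array(q); med=np.median(q[:,1]); q=q[abs(q[:,1]-med)<4]; f=np.polyfit(q[:,0],q[:,1],1); o.append((f,len(q)))
    far=[X[(abs(X[:,1]-b)<1),0].max() for b in np.arange(-24,24,2.) if (abs(X[:,1]-b)<1).sum()>5]
    return o,np.median(far)
zp=t[2]-.0231
for l,lo,hi,xr in (("stage",.036,.043,(0,70)),("plate",zp-.003,zp+.003,(32,48))):
    (a,b),f=edges(lo,hi,xr); print(l,"y edges at x=0:",a[0][1].round(2),b[0][1].round(2),"mid at0",((a[0][1]+b[0][1])/2).round(2),"slopes deg",np.degrees([a[0][0],b[0][0]]).round(2),"n",a[1],b[1],"far x",f.round(2))
E
python3 rel.py w6
```

```text
stage y edges at x=0: -56.49 52.09 mid at0 -2.2 slopes deg [-0.34 -0.12] n 35 35 far x 76.65
plate y edges at x=0: -27.64 28.81 mid at0 0.59 slopes deg [1.21 0.24] n 8 8 far x 51.17
```

Stage edges put the stage's mid-line 2.8 mm from the plate's, matching the tool reading (x 0.4827 against 0.4799 planned). Correcting by that much.

Request:
carry_out(series="-0.0028 0 -0.01 0; 0 0 0 0; 0 0 0 0; 0 0 0 0")

```text
time: 14.8
tool_pos: [0.4791, 0.0678, 0.0974]
tcp_rot: [2.0, 2.422, 0.0]
wrist_force: [1.0, -0.2, -1.9]
width: 0.448
grip_force: 60.9
```

```bash
python3 held.py w7; python3 rel.py w7
```

```text
14.8 [0.4791 0.0678 0.0974] yaw 100.9 w 0.448 [ 1.  -0.2 -1.9]
10549 z med 0.0231
rect tool frame mm 0.9 0.9 101.0 56.4 0.32
plane 0.07434126697162352
stage y edges at x=0: -53.02 55.62 mid at0 1.3 slopes deg [-0.36 -0.13] n 35 35 far x 76.24
plate y edges at x=0: -27.28 28.2 mid at0 0.46 slopes deg [0.5  1.07] n 8 8 far x 51.16
```

Request:
carry_out(series="0.0008 0 -0.006 0; 0 0 -0.006 0; 0 0 -0.003 0; 0 0 -0.003 0; 0 0 0 0; 0 0 0 0")

```text
time: 15.6
tool_pos: [0.4798, 0.0678, 0.0794]
tcp_rot: [2.0, 2.422, 0.0]
wrist_force: [-0.3, 0.0, -2.1]
width: 0.448
grip_force: 60.9
```

```bash
python3 held.py w8; python3 rel.py w8
```

```text
15.6 [0.4798 0.0678 0.0794] yaw 100.9 w 0.448 [-0.3  0.  -2.1]
10686 z med 0.0231
rect tool frame mm 0.7 0.9 101.2 56.3 0.17
plane 0.05628859109144681
stage y edges at x=0: -53.74 54.69 mid at0 0.48 slopes deg [-0.46 -0.13] n 35 35 far x 76.07
plate y edges at x=0: -27.65 28.8 mid at0 0.58 slopes deg [1.1  0.16] n 8 8 far x 51.17
```

View pics/w8b.png

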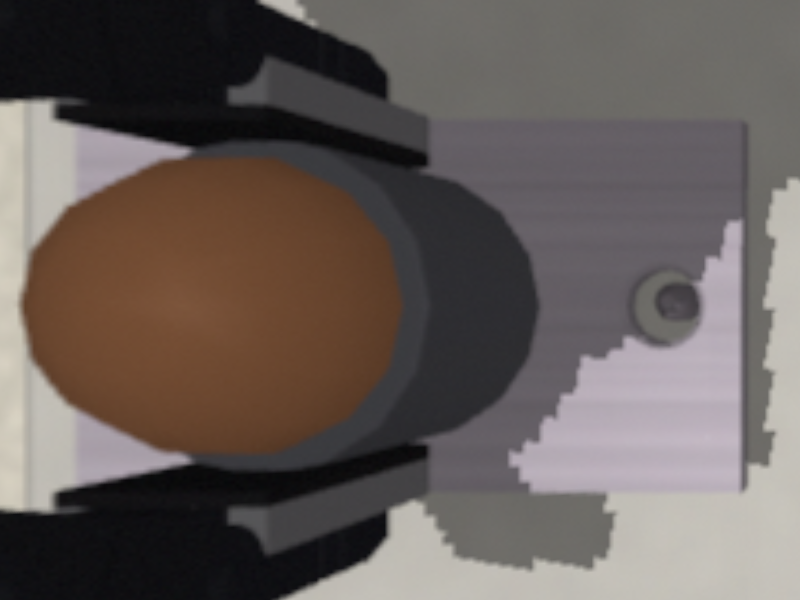

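The pin sits inside the near hole at (678,302) against a hole centre of (666,306), about 1 mm off and already entered. A small trim, then seat it.

Request:
carry_out(series="-0.0005 0.0008 0 0; 0 0 -0.003 0; 0 0 -0.003 0; 0 0 -0.003 0; 0 0 0 0; 0 0 0 0")

```text
time: 16.4
tool_pos: [0.4792, 0.0686, 0.0702]
tcp_rot: [-2.0, -2.422, 0.0]
wrist_force: [0.2, -0.9, -1.7]
width: 0.452
grip_force: 60.9
```

Request:
carry_out(series="0 0 -0.0015 0; 0 0 -0.001 0; 0 0 0 0; 0 0 0 0")

```text
time: 16.9
tool_pos: [0.4792, 0.0686, 0.0678]
tcp_rot: [2.0, 2.422, 0.0]
wrist_force: [1.8, 0.3, -1.5]
width: 0.446
grip_force: 61.3
```

Request:
carry_out(series="0 0 0 0; 0 0 0 0; 0 0 0 0; 0 0 0 0; 0 0 0 0; 0 0 0.01 0; 0 0 0.03 0; 0 0 0.05 0; 0 0 0.047 0; 0 0 0 0; 0 0 0 0", jaw=1)

```text
time: 18.27
tool_pos: [0.479, 0.0686, 0.2049]
tcp_rot: [2.0, 2.422, 0.0]
wrist_force: [-0.9, -0.1, -0.9]
width: 0.999
grip_force: 0.0
```

```bash
python3 - <<'E'
from h import *
s=bot.read_state(); print(s["time"],s["tool_pos"])
p,d,c,T=cam("wrist"); W=cloud(d,c,T); n=(.48,.07)
print("stage",blob(W,d,.03,.12,n)); print("plate",blob(W,d,.0425,.12,n)); print("platetop",blob(W,d,.0425,.048,n)); print("cup",blob(W,d,.05,.12,n))
E
```

```text
18.275 [0.47898926 0.06858408 0.20494551]
stage (array([480.9,  69.8]), array([149.2, 111.8]), 101.03, np.float64(0.0462))
plate (array([480.2,  69.7]), array([100.1,  56.3]), 100.91, np.float64(0.0586))
platetop (array([480.2,  69.7]), array([100.1,  56.3]), 100.91, np.float64(0.0448))
cup (array([480.1,  70.7]), array([39.5, 38.4]), 14.94, np.float64(0.0878))
```

The egg carrier is seated: plate top at z 0.0448, centre (480.2,69.7) mm against the pins at (480.2,69.8), both at 101°. Next, the slide box.

Request:
carry_out(series="-0.006 -0.0503 0 -0.3; -0.006 -0.0503 0 -0.3; -0.006 -0.0503 -0.006 -0.3; -0.006 -0.0503 -0.006 -0.3; -0.006 -0.0503 -0.006 -0.3; -0.006 -0.0503 -0.006 -0.3; -0.006 -0.0503 -0.006 -0.3; 0 0 0 0; 0 0 0 0; 0 0 0 0")

```text
time: 19.58
tool_pos: [0.437, -0.2821, 0.1741]
tcp_rot: [-2.042, -2.386, -0.0]
wrist_force: [-0.3, -0.3, 0.2]
width: 1.002
grip_force: 0.0
```

```bash
python3 - <<'E'
from h import *
s=bot.read_state(); M=R.from_rotvec(s["tcp_rot"]).as_matrix(); print(s["time"],s["tool_pos"],"yaw",np.degrees(np.arctan2(M[1,0],M[0,0])))
p,d,c,T=cam("wrist"); np.savez("w10.npz",p=p,d=d,T=T); cv2.imwrite("pics/w10.png",p); W=cloud(d,c,T); n=(.437,-.283)
print([(round(r["score"],2),np.round(r["rect"])) for r in spot_in("wrist","slide_carrier")[:3]])
print("tray",blob(W,d,.0025,.1,n)); print("rim",blob(W,d,.0105,.0135,n)); print("plate",blob(W,d,.0065,.0105,n)); print("box",blob(W,d,.034,.1,n))
E
```

```text
19.575 [ 0.43702795 -0.28205572  0.17410769] yaw 98.87977252683918
[(0.58, array([320., 193.,  62., 113.])), (0.53, array([587., 304., 106.,  96.]))]
tray (array([ 435.6, -286.6]), array([135. ,  90.3]), 100.47, np.float64(0.0124))
rim (array([ 435.7, -286.6]), array([135. ,  89.9]), 100.5, np.float64(0.0117))
plate (array([ 440.3, -291.4]), array([100.6,  56.1]), 100.66, np.float64(0.0088))
box (array([ 440.1, -291.1]), array([60.5, 24. ]), 100.82, np.float64(0.0428))
```

View pics/w10.png

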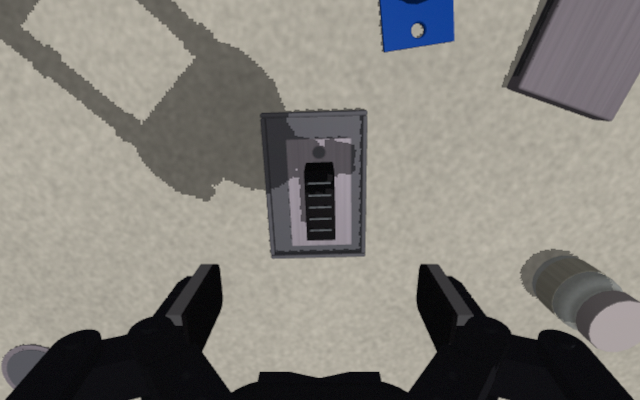

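The slide box in the tray is at px (319,200). Its carrier measures 100.6 x 56 mm, centre (0.440,-0.291) at 100.7°; the tray centre is (0.4357,-0.2866) at 100.5°. Grasping with the tips kept above the rim.

Request:
carry_out(series="0.0016 -0.0046 -0.035 0.9; 0.0016 -0.0045 -0.035 0.9; 0 0 -0.035 0; 0 0 -0.025 0; 0 0 -0.012 0; 0 0 0 0; 0 0 0 0")

```text
time: 20.55
tool_pos: [0.4414, -0.2931, 0.034]
tcp_rot: [2.005, 2.416, 0.0]
wrist_force: [-0.4, -0.9, 0.2]
width: 1.005
grip_force: 0.0
```

Request:
carry_out(series="0 0 0 0; 0 0 0 0; 0 0 0 0; 0 0 0 0; 0 0 0 0; 0 0 0 0; 0 0 0 0; 0 0 0.01 0; 0 0 0.03 0; 0 0 0.05 0; 0 0 0.05 0; 0 0 0 0; 0 0 0 0", jaw=-1)

```text
time: 22.18
tool_pos: [0.4395, -0.2919, 0.1718]
tcp_rot: [-2.005, -2.416, 0.0]
wrist_force: [-0.0, 0.3, -2.4]
width: 0.27
grip_force: 59.7
```

```bash
python3 held.py w11
```

```text
22.175 [ 0.4395 -0.2919  0.1718] yaw 100.6 w 0.27 [-0.   0.3 -2.4]
8873 z med 0.0245
rect tool frame mm 1.7 1.0 56.2 100.6 89.99
plane 0.14729903583968929
```

Request:
carry_out(series="0.0275 0.0244 0 -2.8; 0.0275 0.0244 0 -2.8; 0.0275 0.0244 0 -2.8; 0.0275 0.0244 0 -2.8; 0.0275 0.0244 0 -2.8; 0.0275 0.0244 0 -2.8; 0.0275 0.0244 0 -2.7; 0 0 -0.03 0; 0 0 -0.04 0; 0 0 -0.03 0; 0 0 -0.01 0; 0 0 0 0; 0 0 0 0")

```text
time: 23.85
tool_pos: [0.6339, -0.1221, 0.064]
tcp_rot: [2.386, 2.041, 0.002]
wrist_force: [-0.1, -0.6, -2.2]
width: 0.265
grip_force: 59.7
```

Request:
carry_out(series="-0.002 0.001 -0.009 0; 0 0 -0.004 0; 0 0 0 0; 0 0 -0.001 0; 0 0 0 0; 0 0 0 0")

```text
time: 24.6
tool_pos: [0.6311, -0.1208, 0.0493]
tcp_rot: [2.387, 2.042, 0.0]
wrist_force: [-1.6, 0.3, 1.8]
width: 0.273
grip_force: 60.2
```

Request:
carry_out(series="0 0 0 0; 0 0 0 0; 0 0 0 0; 0 0 0 0; 0 0 0 0; 0 0 0.01 0; 0 0 0.03 0; 0 0 0.05 0; 0 0 0.047 0; 0 0 0 0; 0 0 0 0", jaw=1)

```text
time: 25.98
tool_pos: [0.6309, -0.1208, 0.1863]
tcp_rot: [2.387, 2.042, 0.001]
wrist_force: [-0.2, -0.3, -1.0]
width: 1.002
grip_force: 0.0
```

```bash
python3 - <<'E'
from h import *
s=bot.read_state(); print(s["time"],s["tool_pos"])
p,d,c,T=cam("wrist"); W=cloud(d,c,T); n=(.633,-.119)
print("cold",blob(W,d,.015,.12,n)); print("platetop",blob(W,d,.0225,.028,n)); print("box",blob(W,d,.05,.12,n))
E
```

```text
25.975 [ 0.63085296 -0.12078452  0.18631431]
cold (array([ 633. , -119.6]), array([129.3,  86.2]), 81.15, np.float64(0.0282))
platetop (array([ 632.6, -119.1]), array([100. ,  56.1]), 81.09, np.float64(0.0248))
box (array([ 632.5, -119.1]), array([60.2, 23.8]), 80.75, np.float64(0.0587))
```

The slide carrier lies flat within 1 mm of the cold plate's centre. Now the block goes from the mat to the tray.

Request:
carry_out(series="-0.002 0.0482 0 1.3; -0.002 0.0482 0 1.3; -0.002 0.0482 0 1.3; -0.002 0.0482 0 1.3; -0.002 0.0482 0 1.3; -0.002 0.0482 0 1.3; -0.002 0.0482 0 1.2; 0 0 -0.03 0; 0 0 -0.04 0; 0 0 -0.03 0; 0 0 0 0; 0 0 0 0; 0 0 0 0")

```text
time: 27.65
tool_pos: [0.6182, 0.2169, 0.0876]
tcp_rot: [2.219, 2.222, 0.004]
wrist_force: [-0.7, -0.4, -0.4]
width: 1.0
grip_force: 0.0
```

Request:
carry_out(series="0 0 -0.03 0; 0 0 -0.018 0; 0 0 -0.006 0; 0 0 0 0; 0 0 0 0")

```text
time: 28.28
tool_pos: [0.6177, 0.2168, 0.0328]
tcp_rot: [2.219, 2.223, 0.002]
wrist_force: [0.9, -0.3, 0.2]
width: 1.002
grip_force: 0.0
```

Request:
carry_out(series="0 0 0 0; 0 0 0 0; 0 0 0 0; 0 0 0 0; 0 0 0 0; 0 0 0 0; 0 0 0 0; 0 0 0.01 0; 0 0 0.03 0; 0 0 0.05 0; 0 0 0.05 0; 0 0 0 0; 0 0 0 0; 0 0 0 0", jaw=-1)

```text
time: 30.02
tool_pos: [0.615, 0.216, 0.1689]
tcp_rot: [-2.218, -2.222, 0.007]
wrist_force: [0.8, 0.0, -2.7]
width: 0.409
grip_force: 61.9
```

```bash
python3 held.py w13
```

```text
30.025 [0.615  0.216  0.1689] yaw 90.1 w 0.409 [ 0.8  0.  -2.7]
10176 z med 0.0236
rect tool frame mm -0.4 0.9 56.4 101.3 89.77
plane 0.1453635664130193
```

Request:
carry_out(series="-0.02 -0.0559 0.005 1.2; -0.02 -0.0559 0 1.2; -0.02 -0.0559 0 1.2; -0.02 -0.0559 0 1.2; -0.02 -0.0559 0 1.2; -0.02 -0.0559 0 1.1; -0.02 -0.0559 0 1.1; -0.02 -0.0559 0 1.1; -0.02 -0.0559 0 1.1; 0 0 0 0; 0 0 -0.03 0; 0 0 -0.04 0; 0 0 -0.03 0; 0 0 -0.01 0; 0 0 0 0; 0 0 0 0; 0 0 0 0")

```text
time: 32.2
tool_pos: [0.438, -0.2871, 0.0683]
tcp_rot: [2.007, 2.413, 0.0]
wrist_force: [0.9, 0.5, -1.3]
width: 0.41
grip_force: 61.8
```

Request:
carry_out(series="-0.003 0 -0.012 0; 0 0 -0.012 0; 0 0 -0.007 0; 0 0 0 0; 0 0 -0.003 0; 0 0 0 0; 0 0 -0.001 0; 0 0 0 0")

```text
time: 33.2
tool_pos: [0.4342, -0.2867, 0.0323]
tcp_rot: [2.008, 2.415, -0.0]
wrist_force: [-0.2, 0.9, 2.6]
width: 0.409
grip_force: 62.2
```

Contact force has risen, so the carrier is on the tray floor. Release, retreat and check.

Request:
carry_out(series="0 0 0 0; 0 0 0 0; 0 0 0 0; 0 0 0 0; 0 0 0 0; 0 0 0.01 0; 0 0 0.03 0; 0 0 0.05 0; 0 0 0.05 0; 0 0 0.02 0; 0 0 0 0; 0 0 0 0", jaw=1)

```text
time: 34.7
tool_pos: [0.4332, -0.286, 0.1908]
tcp_rot: [-2.008, -2.414, 0.0]
wrist_force: [-0.7, 0.3, -0.3]
width: 0.997
grip_force: 0.0
```

```bash
python3 - <<'E'
from h import *
s=bot.read_state(); print(s["time"],s["tool_pos"])
p,d,c,T=cam("wrist"); W=cloud(d,c,T); n=(.436,-.287)
print("rim",blob(W,d,.0105,.0135,n)); print("platetop",blob(W,d,.0065,.0105,n)); print("block",blob(W,d,.034,.12,n))
p,d,c,T=cam("side"); cv2.imwrite("pics/side_end.png",cv2.resize(p[120:380,180:480],(692,600),interpolation=cv2.INTER_CUBIC))
E
```

```text
34.7 [ 0.43322633 -0.28599588  0.19081855]
rim (array([ 435.6, -286.3]), array([134.1,  89.9]), 100.53, np.float64(0.0116))
platetop (array([ 435.6, -287.2]), array([100.9,  56.2]), 100.89, np.float64(0.0088))
block (array([ 435.4, -286.4]), array([35.9, 35.6]), 100.06, np.float64(0.0427))
```

View pics/side_end.png

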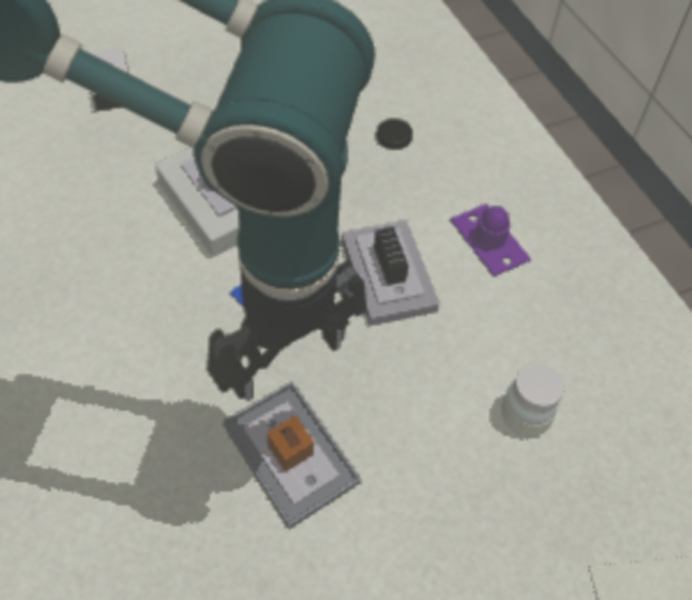

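The side view shows the block in the tray at (290,443) and the slide box on the cold plate at (390,257), both centred. The jar and lens cap are where they started. The egg was already measured as seated, and the arm is clear of everything.

```bash
python3 -c "
from workcell import bot
print(bot.finish_job())"
```

```text
the job is handed in; nothing more can be done
None
```

The job is handed in at about 35 s: by my last measurements the egg carrier is seated flat over both stage pins, the block carrier is in the tray and the slide carrier is on the cold plate, each within about 1 mm of centre, and the mat is empty; the hand-in call returned no verdict.

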